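# Mark a lopsided casting in a two-stage bench press

### The job

Pick up the lopsided lever casting near its balance point, keep it level, and lay it flat along the bed of the small marking press with the eye at its thin end centred under the press foot; let go of it. Then push the press's plunger knob down to its first, soft stop, where the foot clamps the eye, and keep it there for a good second; then push on firmly to the hard second stop, and let the plunger rise fully. Leave the casting lying in the press and the other things on the bench where they are.

Things in the scene. Friction and masses are not known exactly. Their poses are not given: they have to be found in the camera images.
- anvil (a point): Point on top of the flat bed of the fixed grey marking press, straight under its foot and plunger, 16 mm above the bench. x axis along the bed towards the column, z up. The bed is 280 x 66 mm; from this point it runs 195 mm back (-x) to its open end and 46 mm ahead to the face of the upright column (56 mm wide).
- press_arm (a point): Top of the press's overhanging arm, straight above the anvil point, 118 mm above the bench. The arm is 44 mm wide, its underside 84 mm above the bench, and reaches from the column to 23 mm short (-x) of this point. Below it the foot, a disc 32 mm across, has its underside 50 mm above the bench at rest; work may enter from the open end or from either side.
- plunger_top (a point): Centre of the flat top of the round black plunger knob, 44 mm across and 177 mm above the bench at rest; it moves straight down when pushed, 30 mm in all with the casting in place. Its springs lift it again when it is let go.
- press_foot (a joint): How far the foot (and the plunger with it) has gone down, in m: 0 at rest, 0.020 when it meets the 14 mm thick eye (0.0215 with no work under it). This is the soft first part of the stroke: about 2 N at the start and 4 N at its end.
- press_plunger (a joint): How far the plunger has gone down beyond the foot, in m: it stays 0 until the foot has stopped and the push exceeds about 9 N, and ends at the hard stop, 0.010, with about 16 N. The knob's total travel is press_foot + press_plunger.
- casting_bar (a point): Middle of the bar of the loose dark steel lever casting, 15 mm above its underside (half-way up); x axis along the bar towards the thin end, z up. The casting is 191 mm long, about 0.65 kg; the bar is 24 mm wide, 30 mm high, from the boss (34 mm behind this point) to 44 mm ahead of it. It balances between 18 mm behind and 7 mm ahead of this point: this differs each time and cannot be seen.
- casting_boss (a point): Centre of the casting's round boss at its heavy end, 52 mm across and 45 mm high, 60 mm behind casting_bar; the point is half-way up.
- casting_eye (a point): Centre of the casting's eye, 90 mm ahead of casting_bar along its x axis: a disc 30 mm across and 14 mm thick at the thin end, joined to the bar by a tongue 24 mm wide and 14 mm high; the point lies 7 mm above the underside.
- jar_tall_c (a point): Middle of a standing jar with screw cap, 70 mm across, 120 mm high. Bystander.
- offcut_c (a point): Middle of a black pipe offcut stood on end, 37 mm across, 95 mm high. Bystander.
- jar_squat_c (a point): Middle of a squat jar, 67 mm across, 63 mm high. Bystander.
- tape_c (a point): Middle of a roll of masking tape lying flat, 95 mm across, 26 mm high. Bystander.
- file_c (a point): Middle of a half-round file lying flat, 220 x 25 x 25 mm, along its x axis. Bystander.
- pliers_c (a point): Middle of combination pliers lying flat, 164 x 54 x 14 mm, along their x axis. Bystander.
- jar_brown_c (a point): Middle of a standing brown jar with screw cap, 55 mm across, 86 mm high. Bystander.
Things that resemble listed ones, but are neither listed nor needed, are in the scene too. Of the things that look like the part that bears casting_bar, the larger one is meant.

How it is judged:
On the way, in this order (a step that is already met when the one before it is completed fails the run):
1. the casting is held clear of the bench (height (world z) of casting_bar above 0.028 m and contact force between the fingers and casting above 1 N), for 0.2 s.
2. the casting lies flat along the press bed, released, its eye under the foot (horizontal distance between casting_eye and anvil below 0.008 m and height (world z) of casting_eye below 0.027 m and angle between the x axis of casting_bar and the x axis of anvil, either way round below 0.17 rad and angle between casting_bar's own z axis and vertical below 0.06 rad and x of casting_bar in the frame of anvil below -0.08 m and contact force between the fingers and casting below 0.1 N), for 0.3 s.
3. the plunger is held at the soft first stop, the foot on the eye (horizontal distance between casting_eye and anvil below 0.008 m and height (world z) of casting_eye below 0.027 m and angle between the x axis of casting_bar and the x axis of anvil, either way round below 0.17 rad and angle between casting_bar's own z axis and vertical below 0.06 rad and x of casting_bar in the frame of anvil below -0.08 m and value of joint press_foot above 0.0175 m and value of joint press_plunger below 0.003 m), for 0.8 s.
4. the plunger is pushed on to the hard second stop (horizontal distance between casting_eye and anvil below 0.008 m and height (world z) of casting_eye below 0.027 m and angle between the x axis of casting_bar and the x axis of anvil, either way round below 0.17 rad and angle between casting_bar's own z axis and vertical below 0.06 rad and x of casting_bar in the frame of anvil below -0.08 m and value of joint press_foot above 0.0175 m and value of joint press_plunger above 0.0085 m), for 0.1 s.
At the end, for the whole second after the job is handed in: The plunger and foot are fully up again (foot within 2 mm, plunger within 1.5 mm of rest); the casting lies released, flat and still on the press bed, its bar along the bed within 0.17 rad, boss towards the open end, its eye within 8 mm of the point under the foot (all of step 2 and value of joint press_foot below 0.002 m and value of joint press_plunger below 0.0015 m and linear speed of casting below 0.01 m/s); the robot touches nothing.
It fails at once if the casting tips more than 0.35 rad from level (angle between casting_bar's own z axis and vertical above 0.35 rad).
It fails at once if a bystander (jar, offcut, tape, file, pliers) is moved more than 30 mm (distance of any of jar_tall_c, jar_brown_c, offcut_c, jar_squat_c, tape_c, file_c, pliers_c from where it was at the start of the episode above 0.03 m).
It also fails if it takes over 61 s, if anything falls off the work surface, if the arm or the gripper's body presses on something with over 40 N, if the wrist force passes 120 N, or if a joint passes its speed limit or range.

### The arm

A 6-joint arm with a two-finger parallel gripper is mounted at the origin on a cart in front of the work surface, level with it; the furniture and walls round the work are solid. World frame = base frame: x ahead of the robot, y to its left, z up, the work surface at z = 0. Lengths are in m, angles in rad, forces in N, time in s.
With the tool pointing down it reaches from about 0.375 to 0.925 m from the base axis. Payload 5.7 kg.
Tool frame: the origin (TCP) lies between the finger pads; the fingertips stand 19 mm ahead of it and the grasp point (between the pads) is the TCP; z points along the fingers, y is the line along which they close (so a half turn about z gives the same grasp; the last joint's range is limited). The gripper opens to 88 mm and grips with 3 to 60 N. Pads are 20 mm wide; open, the fingers measure 115 mm over their backs; the gripper's body (75 mm by 178 mm) begins 61 mm behind the grasp point.
Start: joints at [-1.435, 0.359, 1.51, -0, 1.272, -0.115], TCP at [0.149, -0.581, 0.242] pointing down, gripper open.
Joint ranges: [-2.97, 2.97], [-1.01, 2.36], [0.21, 2.38], [-0.96, 4.11], [0.2, 2.71], [-2.98, 2.98]. Speed limits (rad/s): [2.39, 2.39, 3.14, 3.14, 3.14, 3.14].

### API

Orientations are given as a 3x3 rotation matrix whose columns are the frame's x, y, z axes.
In Python, from workcell import manip gives the robot as it stands.
- The arm moves only by the tool move_arm, never from a script. Its argument "deltas" is one flat list of numbers, 7 for each row, row after row: the shift along the tool's x, y, z in units of 150 mm (1.0 is 150 mm), then the turn, a rotation vector about the tool's x, y, z in units of pi/2 rad (1.0 is pi/2 rad), then the gripper command: -1 is fully open, 1 is shut, values between are in proportion. In form: [x, y, z, wx, wy, wz, jaw, x, y, z, wx, wy, wz, jaw, ...]. A call has 1 to 5 rows; each row is the pose to reach, as a shift and turn from the pose commanded when the call began, along the tool's axes at that moment; what a row does not reach only later rows make up. A row lasts 1/10 s, in which the tool goes at most 50 mm and 8.59 degrees, less where a joint would pass 70% of its speed; a pose out of reach is approached as far as the arm can. A call with a number of a shift or a turn outside -1 to 1 is refused whole. A call with a gripper value outside its range is refused whole. The fingers move at their own pace and stop on an object; "squeeze" is the grip in N (left out, the last holds). Time passes only in rows, so rows that repeat a pose let the fingers close. It gives the time, the measured TCP pose, the force and the opening at its end, in the units of the state.
- manip.observe(): the state, without advancing time (a new reading comes with each control period).
- manip.get_image(name): name is "scene" or "side" or "wrist"; returns the picture (420x560x3 uint8, red, green, blue); there is no depth.
- manip.camera_model(name): a dict with "fov_y" (degrees; the focal length in pixels is half the picture's height over the tangent of half this angle, whatever the lens; pixels are square), "cx", "cy" (the principal point, pixels), "xyz" and "orientation" of the camera in the world; the wrist camera has in their place "tool_from_camera" (4x4, takes a point from camera to tool coordinates, whose origin is the TCP and whose axes are the flange's). Camera axes: x right, y up, looking along -z (the intrinsics and any distortion apply to the point x, -y, -z); pixel columns grow to the right and rows downward; lengths in m; the calibration is good to about 2 mm. A picture is of the moment at which its call begins: read the wrist's pose just before it. camera_model takes no time and is no camera call.
- manip.sign_off(): hands the job in, once; it reports no verdict.
The state is a dict: "time_s": time; "joints": joint angles; "qd": joint speeds; "joint_efforts": joint torques, N m; "tcp_pos": TCP position; "eef_rot": TCP orientation; "ft_force": force on the tool from outside, world axes, zero at the start; "ft_torque": the same for the moment, N m; "width": finger opening in m.
Only numpy, scipy, OpenCV 4.12 (cv2) and the standard library are available. Lean on these libraries where they do the work, as an engineer would, in place of code of your own. Each camera call takes 0.05 s, during which the arm holds its last target. There are 200 camera calls.

## Working session

There is one attempt and no reset: what is moved stays moved. The work goes in short steps, Python scripts to look and compute and a tool call to move; the robot and the scene stay as the last step left them, time stands still between calls to the robot, and variables do not carry over. Pictures are saved under pics/ and viewed, on a budget of 10 in all, crops included, one or two more only if the job needs it, and the job is handed in when it is done.

Besides the shell and the picture viewer there is one more tool, called after "Emit:" as name(argument=value, ...) on one line, values as JSON. move_arm: Moves the arm, as the interface text tells. Its arguments: {"type":"object","properties":{"deltas":{"type":"array"},"squeeze":{"type":"number"}},"required":["deltas"]}

```bash
mkdir -p pics; ls
python3 - <<'E'
from workcell import manip
import cv2, numpy as np
print(manip.observe())
for n in ("scene","side","wrist"):
    print(n, manip.camera_model(n))
    im=manip.get_image(n); np.save(f"pics/{n}0.npy",im)
    cv2.imwrite(f"pics/{n}0.png",im[:,:,::-1])
E
```

```text
pics
{'time_s': 0.0, 'joints': array([-1.43509147e+00,  3.59510526e-01,  1.51140219e+00, -1.12080305e-06,
        1.27248827e+00, -1.15087651e-01]), 'qd': array([-0.00023915,  0.00297226, -0.00027493, -0.0004509 , -0.00190193,
       -0.00044277]), 'joint_efforts': array([-1.93529915e-03, -5.15385604e+01, -2.70726621e+01,  6.73538935e-02,
        3.49463511e-02, -1.66516738e-04]), 'tcp_pos': array([ 0.14881554, -0.5805935 ,  0.24081778]), 'eef_rot': array([[ 9.68715992e-01,  2.48171848e-01, -2.45708762e-04],
       [ 2.48171883e-01, -9.68714358e-01,  1.79156453e-03],
       [ 2.06594274e-04, -1.79649522e-03, -9.99998365e-01]]), 'ft_force': array([-0.15161608,  0.22240137, -0.54853528]), 'ft_torque': array([-0.0373726 , -0.01387393,  0.02296028]), 'width': 0.08779900508027266}
scene {'fov_y': 57.970838455994226, 'cx': 283.699839802924, 'cy': 207.3993001253433, 'xyz': array([0.16873907, 0.69471123, 0.99305536]), 'orientation': array([[-0.8326701 ,  0.42131877, -0.35937585],
       [-0.55349824, -0.65350643,  0.51630324],
       [-0.01732618,  0.62882417,  0.77735446]])}
side {'fov_y': 47.267219403434105, 'cx': 283.8610447735244, 'cy': 208.31352979484507, 'xyz': array([-0.72434248, -0.12087559,  1.0305411 ]), 'orientation': array([[ 0.17448805,  0.55731108, -0.81176245],
       [-0.98436064,  0.11903254, -0.12986683],
       [ 0.02424992,  0.82172721,  0.56936485]])}
wrist {'fov_y': 65.23008237167534, 'cx': 277.6539991451223, 'cy': 207.7107253521049, 'tool_from_camera': array([[ 3.13700899e-04,  9.56321888e-01,  2.92315493e-01,
         8.10111791e-02],
       [ 9.99999930e-01, -2.40104250e-04, -2.87647863e-04,
        -3.02191803e-04],
       [-2.04897755e-04,  2.92315563e-01, -9.56321897e-01,
        -1.41946925e-01],
       [ 0.00000000e+00,  0.00000000e+00,  0.00000000e+00,
         1.00000000e+00]])}
```

View pics/scene0.png

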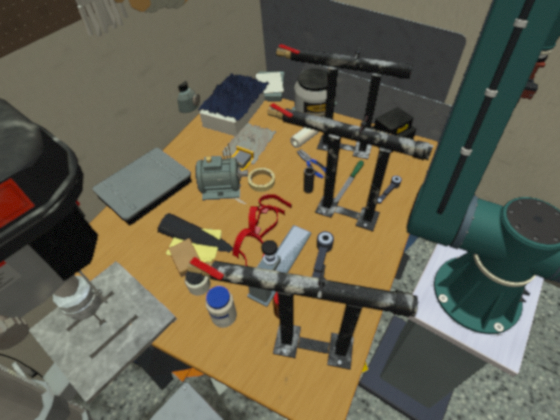

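View pics/side0.png

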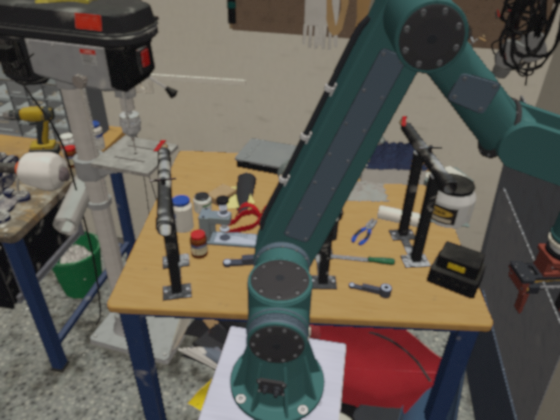

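The scene view shows the press near (275,265) with its black knob at about (270,248). There are two lever-like things, at (323,250) and (390,187), and three rack frames standing on the bench. I'll enlarge one composite crop to confirm.

Run:
```python
import cv2, numpy as np
a=np.load("pics/scene0.npy")[170:330,180:420]; b=np.load("pics/side0.npy")[180:310,160:400]
c=lambda i:cv2.resize(i,(800,int(i.shape[0]*800/i.shape[1])),interpolation=cv2.INTER_CUBIC)
x=c(a);cv2.imwrite("pics/c1.png",x[:,:,::-1]);cv2.imwrite("pics/c2.png",c(b)[:,:,::-1])
```

```text
(no output)
```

View pics/c1.png

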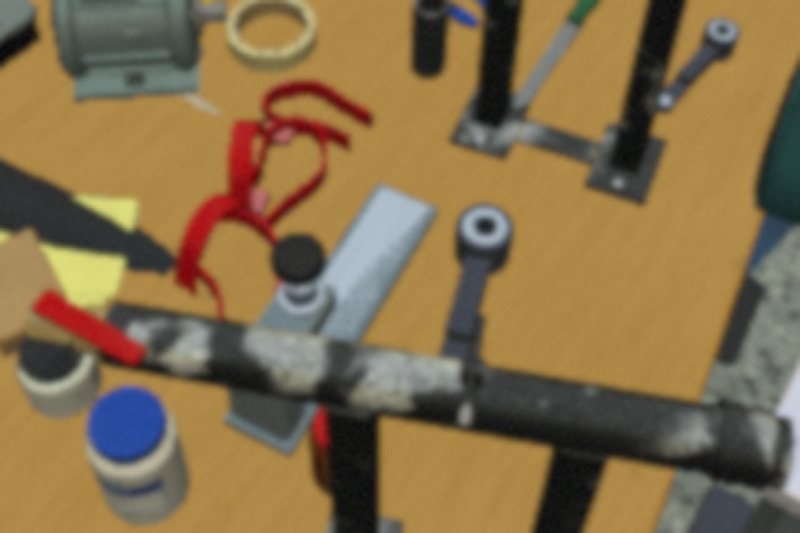

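View pics/c2.png

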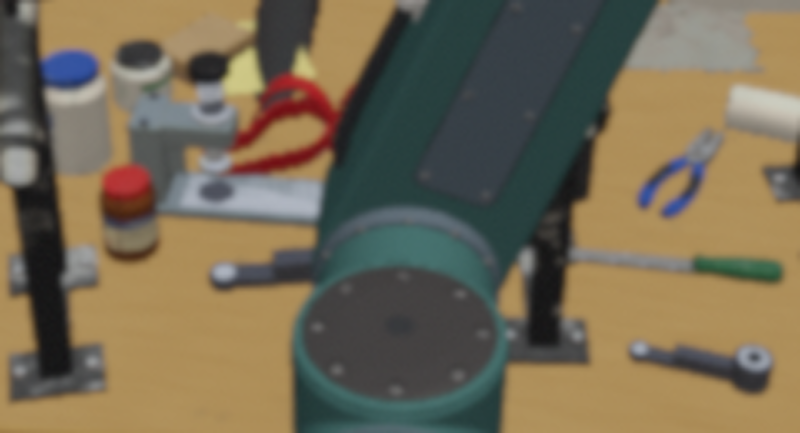

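```bash
cat > h.py <<'E'
import numpy as np, cv2
from workcell import manip
def cam(name, st=None):
    m=manip.camera_model(name); f=210/np.tan(np.radians(m["fov_y"])/2)
    if name=="wrist":
        T=m["tool_from_camera"]; R0=np.array(st["eef_rot"]); R=R0@T[:3,:3]; o=np.array(st["tcp_pos"])+R0@T[:3,3]
    else: R=m["orientation"]; o=m["xyz"]
    return o,R,f,m["cx"],m["cy"]
def ray(c,uv):
    o,R,f,cx,cy=c; d=R@np.array([(uv[0]-cx)/f,-(uv[1]-cy)/f,-1]); return o,d/np.linalg.norm(d)
def plane(c,uv,z):
    o,d=ray(c,uv); return o+d*(z-o[2])/d[2]
def proj(c,P):
    o,R,f,cx,cy=c; p=R.T@(np.asarray(P)-o); return np.array([cx-f*p[0]/p[2], cy+f*p[1]/p[2]])
def tri(c1,u1,c2,u2):
    o1,d1=ray(c1,u1);o2,d2=ray(c2,u2)
    s=np.linalg.lstsq(np.c_[d1,-d2],o2-o1,rcond=None)[0]
    a=o1+s[0]*d1;b=o2+s[1]*d2; return (a+b)/2,np.linalg.norm(a-b)
E
python3 - <<'E'
from h import *
np.set_printoptions(precision=3,suppress=True)
S=cam("scene");D=cam("side")
s=lambda x,y:(180+x/3.333,170+y/3.333); d=lambda x,y:(160+x/3.333,180+y/3.333)
print("boss",plane(S,s(485,227),.045),"eye side",plane(D,d(226,270),.014),"tonguejoin scene",plane(S,s(462,328),.03))
print("small boss",plane(S,s(722,34),.03),plane(D,d(755,360),.03),"end",plane(S,s(666,100),.01),plane(D,d(640,349),.01))
print("knob",tri(S,s(298,252),D,d(209,64)),plane(S,s(298,252),.177),plane(D,d(209,64),.177))
print("bed open corners",plane(S,s(380,187),.016),plane(S,s(437,210),.016),"far corners z0",plane(S,s(228,420),.0),plane(S,s(292,450),.0))
print("anvil disc",plane(D,d(215,189),.016))
print("beam1",tri(S,(200,265),D,(163,148)),tri(S,(410,303),D,(165,228)))
print("beam3",tri(S,(282,50),D,(405,121)),tri(S,(408,72),D,(443,182)))
for z in (.2,.25,.3,.35): print("beam2",z,plane(S,(275,112),z),plane(S,(425,150),z))
print("feet1",plane(S,(286,345),0),plane(S,(341,350),0),"feet2",plane(S,(327,210),0),plane(S,(369,220),0))
E
```

```text
boss [0.435 0.096 0.045] eye side [0.396 0.235 0.014] tonguejoin scene [0.404 0.189 0.03 ]
small boss [ 0.354 -0.256  0.03 ] [ 0.356 -0.264  0.03 ] end [ 0.369 -0.16   0.01 ] [ 0.371 -0.163  0.01 ]
knob (array([0.508, 0.276, 0.173]), np.float64(0.0007701970898757257)) [0.507 0.277 0.177] [0.502 0.274 0.177]
bed open corners [0.55  0.092 0.016] [0.491 0.085 0.016] far corners z0 [0.533 0.359 0.   ] [0.472 0.351 0.   ]
anvil disc [0.513 0.279 0.016]
beam1 (array([0.537, 0.469, 0.321]), np.float64(0.004263274817966436)) (array([0.151, 0.311, 0.317]), np.float64(0.0021081867645031966))
beam3 (array([ 0.836, -0.278,  0.355]), np.float64(0.0027573060294727374)) (array([ 0.439, -0.366,  0.36 ]), np.float64(0.00566811716072634))
beam2 0.2 [ 0.79  -0.162  0.2  ] [ 0.299 -0.251  0.2  ]
beam2 0.25 [ 0.751 -0.108  0.25 ] [ 0.29  -0.192  0.25 ]
beam2 0.3 [ 0.711 -0.054  0.3  ] [ 0.282 -0.132  0.3  ]
beam2 0.35 [0.672 0.    0.35 ] [ 0.274 -0.073  0.35 ]
feet1 [0.368 0.416 0.   ] [0.242 0.349 0.   ] feet2 [ 0.5   -0.034  0.   ] [ 0.364 -0.072  0.   ]
```

```bash
cat >> h.py <<'E'
def delta(p0,yaw0,p1,yaw1):
    "tool-down pose -> move numbers (yaw = direction of tool x, deg)"
    a=np.radians(yaw0); d=np.subtract(p1,p0)
    return np.round([(d[0]*np.cos(a)+d[1]*np.sin(a))/.15,(d[0]*np.sin(a)-d[1]*np.cos(a))/.15,-d[2]/.15,0,0,-(yaw1-yaw0)/90],3)
def now():
    s=manip.observe(); R=s["eef_rot"]; return s["tcp_pos"],np.degrees(np.arctan2(R[1,0],R[0,0])),s
E
python3 - <<'E'
from h import *
W=[(-75.6,.600,.241,14.4),(-62,.53,.39,50),(-40,.47,.44,90),(-18,.45,.44,130),(2,.45,.42,170),(20.2,.45,.34,210),(20.2,.45,.30,250),(20.2,.45,.30,275)]
P=[(r*np.cos(np.radians(a)),r*np.sin(np.radians(a)),z) for a,r,z,_ in W]
for i in range(7): print(delta(P[i],W[i][3],P[i+1],W[i+1][3]), np.linalg.norm(np.subtract(P[i+1],P[i])))
E
```

```text
[ 0.831 -0.566 -0.993  0.     0.    -0.396] 0.21197595059828034
[ 1.324 -0.143 -0.333  0.     0.    -0.444] 0.20585675518385718
[ 1.087  0.453 -0.     0.     0.    -0.444] 0.17663869768045992
[ 0.697  0.774  0.133  0.     0.    -0.444] 0.15755788962063152
[ 0.342  0.885  0.533  0.     0.    -0.444] 0.16328294195204754
[-0.     0.     0.267  0.     0.    -0.444] 0.040000000000000036
[-0.     0.    -0.     0.     0.    -0.278] 0.0
```

Emit:
move_arm(deltas=[0.83, -0.57, -0.99, 0, 0, -0.4, -1, 0.83, -0.57, -0.99, 0, 0, -0.4, -1, 0.83, -0.57, -0.99, 0, 0, -0.4, -1, 0.83, -0.57, -0.99, 0, 0, -0.4, -1, 0.83, -0.57, -0.99, 0, 0, -0.4, -1])

```text
time_s: 0.65
tcp_pos: [0.2506, -0.4664, 0.3944]
eef_rot: [[0.633, 0.774, 0.003], [0.774, -0.633, -0.005], [-0.002, 0.006, -1.0]]
ft_force: [-0.6, -0.2, -0.4]
width: 0.0878
```

Run:
```python
from h import *
p,y,s=now(); print(p,y,s["joints"],s["time_s"])
W=[(-40,.47,.44,86),(-20,.45,.44,126),(0,.45,.42,166),(20.2,.45,.34,206)]
for a,r,z,yw in W:
    q=(r*np.cos(np.radians(a)),r*np.sin(np.radians(a)),z); print(delta(p,y,q,yw)); p,y=q,yw
```

```text
[ 0.25063189 -0.46641523  0.39439538] 50.72964272381861 [-1.20903893e+00  1.47384675e-01  1.42812366e+00  1.20642667e-03
  1.56022578e+00 -5.23656470e-01] 0.65
[ 1.31  -0.129 -0.304  0.     0.    -0.392]
[ 1.015  0.349 -0.     0.     0.    -0.444]
[ 0.724  0.749  0.133  0.     0.    -0.444]
[ 0.43   0.96   0.533  0.     0.    -0.444]
```

Emit:
move_arm(deltas=[1.0, -0.13, -0.32, 0, 0, -0.4, -1, 1.0, -0.13, -0.32, 0, 0, -0.4, -1, 1.0, -0.13, -0.32, 0, 0, -0.4, -1, 1.0, -0.13, -0.32, 0, 0, -0.4, -1, 1.0, -0.13, -0.32, 0, 0, -0.4, -1])

```text
time_s: 1.15
tcp_pos: [0.3295, -0.3387, 0.4381]
eef_rot: [[0.06, 0.998, 0.0], [0.998, -0.06, -0.0], [-0.0, 0.0, -1.0]]
ft_force: [-0.0, -0.2, 0.1]
width: 0.0881
```

Emit:
move_arm(deltas=[1.0, 0.4, 0, 0, 0, -0.44, -1, 1.0, 0.4, 0, 0, 0, -0.44, -1, 1.0, 0.4, 0, 0, 0, -0.44, -1, 1.0, 0.4, 0, 0, 0, -0.44, -1, 1.0, 0.4, 0, 0, 0, -0.44, -1])

```text
time_s: 1.65
tcp_pos: [0.3985, -0.1929, 0.4369]
eef_rot: [[-0.59, 0.807, -0.002], [0.807, 0.59, 0.001], [0.002, -0.001, -1.0]]
ft_force: [-1.1, -0.8, -0.4]
width: 0.0878
```

Emit:
move_arm(deltas=[0.85, 0.8, 0, 0, 0, -0.44, -1, 0.85, 0.8, 0, 0, 0, -0.44, -1, 0.85, 0.8, 0, 0, 0, -0.44, -1, 0.85, 0.8, 0, 0, 0, -0.44, -1, 0.85, 0.8, 0, 0, 0, -0.44, -1])

```text
time_s: 2.15
tcp_pos: [0.4206, -0.0184, 0.4369]
eef_rot: [[-0.969, 0.246, -0.002], [0.246, 0.969, 0.001], [0.002, 0.001, -1.0]]
ft_force: [0.3, -0.9, 0.7]
width: 0.088
```

Run:
```python
from h import *
p,y,s=now(); print(p,y,s["joints"],s["time_s"])
W=[(20.2,.45,.34,206)]
for a,r,z,yw in W:
    q=(r*np.cos(np.radians(a)),r*np.sin(np.radians(a)),z); print(delta(p,y,q,yw)); p,y=q,yw
```

```text
[ 0.42062402 -0.01841751  0.43690614] 165.77852119223652 [-2.08677759e-01 -4.09472523e-02  1.53321323e+00  6.12619207e-04
  1.65135648e+00 -1.53121323e+00] 2.15
[ 0.274  1.126  0.646  0.     0.    -0.447]
```

Emit:
move_arm(deltas=[0.27, 0.99, 0.5, 0, 0, -0.44, -1, 0.27, 0.99, 0.5, 0, 0, -0.44, -1, 0.27, 0.99, 0.5, 0, 0, -0.44, -1, 0.27, 0.99, 0.5, 0, 0, -0.44, -1, 0.27, 0.99, 0.5, 0, 0, -0.44, -1])

```text
time_s: 2.65
tcp_pos: [0.4174, 0.1349, 0.36]
eef_rot: [[-0.904, -0.428, -0.005], [-0.428, 0.904, -0.001], [0.005, 0.002, -1.0]]
ft_force: [0.1, -0.8, 0.3]
width: 0.0877
```

Run:
```python
from h import *
p,y,s=now(); print(p,y,s["joints"])
I={n:manip.get_image(n) for n in ("scene","side","wrist")}
for n in I: np.save(f"pics/{n}1.npy",I[n])
import pickle; pickle.dump(s,open("pics/s1.pkl","wb"))
out=[]
for n in ("scene","side"):
    u=proj(cam(n),p+[0,0,.05]).astype(int); print(n,u)
    x0=np.clip(u[0]-80,0,400);y0=np.clip(u[1]-80,0,260)
    out.append(cv2.resize(I[n][y0:y0+160,x0:x0+160],(400,400),interpolation=cv2.INTER_CUBIC))
cv2.imwrite("pics/v1.png",np.hstack(out)[:,:,::-1]); cv2.imwrite("pics/w1.png",I["wrist"][:,:,::-1])
```

```text
[0.41737666 0.13488173 0.36003521] -154.6541624920117 [ 1.54572296e-01  2.44161657e-02  1.64665771e+00  3.19734125e-04
  1.47587888e+00 -1.85861889e+00]
scene [335 159]
side [259 150]
```

View pics/v1.png

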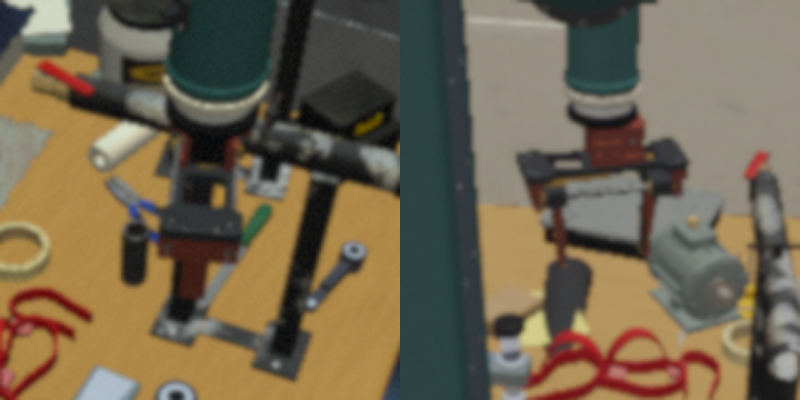

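View pics/w1.png

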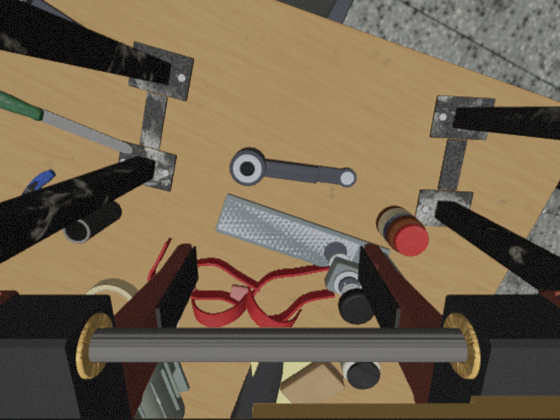

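Scene and side crops: the gripper's long body runs along tool y and there is no camera housing. Candidates are the wrist view's lever with boss (248,167) and eye (347,177), about 150 mm long, and the smaller lever at scene (390,187), about 100 mm. The first is the larger and matches. The wrist view also shows the bed's open end at (228,195) and (217,232), and the knob at (357,303).

Run:
```python
from h import *
import pickle
np.set_printoptions(precision=4,suppress=True)
s=pickle.load(open("pics/s1.pkl","rb")); W=cam("wrist",s); im=np.load("pics/wrist1.npy")
hsv=cv2.cvtColor(im,cv2.COLOR_RGB2HSV)
# casting: non-wood (low saturation) blob around
m=(hsv[:,:,1]<110).astype(np.uint8)*255
m=cv2.morphologyEx(m,cv2.MORPH_OPEN,np.ones((3,3)))
n,lab,st,_=cv2.connectedComponentsWithStats(m); l=lab[172,290]; print(st[l])
c=(lab==l).astype(np.uint8)
g=cv2.GaussianBlur(cv2.cvtColor(im,cv2.COLOR_RGB2GRAY),(0,0),1)
for box in ((225,145,275,190),(330,160,362,195)):
    x0,y0,x1,y1=box; cs=cv2.HoughCircles(cv2.resize(g[y0:y1,x0:x1],None,fx=4,fy=4),cv2.HOUGH_GRADIENT,1,200,param1=80,param2=15,minRadius=15,maxRadius=90)
    print(cs[0][:,:2]/4+[x0,y0],cs[0][:,2]/4)
b=plane(W,(248,167),.045);e=plane(W,(346.5,177),.014)
print("boss",b,"eye",e,np.linalg.norm((b-e)[:2]),np.degrees(np.arctan2(*(e-b)[[1,0]])))
# bar outline pixels between boss and tongue
ys,xs=np.where(c); k=(xs>275)&(xs<312); print("bar px cols mean", [(x,ys[xs==x].min(),ys[xs==x].max()) for x in (275,285,295,305,320,330)])
print("bed",plane(W,(229,194),.016),plane(W,(217,232),.016),plane(W,(388,250),.016),plane(W,(320,218),.016),"knob",plane(W,(357,305),.177))
p,y=s["tcp_pos"],205.35
d=(e-b)[:2]/np.linalg.norm((e-b)[:2])
```

```text
[     0      0    560    420 143014]
[[249.125 164.875]] [17.675]
[[347.375 178.625]] [7.]
boss [0.4339 0.0974 0.045 ] eye [0.3901 0.238  0.014 ] 0.14723942025836162 107.3170148872811
bar px cols mean [(275, np.int64(5), np.int64(402)), (285, np.int64(6), np.int64(403)), (295, np.int64(14), np.int64(403)), (305, np.int64(20), np.int64(403)), (320, np.int64(32), np.int64(403)), (330, np.int64(24), np.int64(401))]
bed [0.49   0.0878 0.016 ] [0.5554 0.0948 0.016 ] [0.4662 0.3557 0.016 ] [0.4648 0.2314 0.016 ] knob [0.4999 0.2745 0.177 ]
```

Emit:
move_arm(deltas=[0, 0, 0.2, 0, 0, 0.47, -1, 0, 0, 0.4, 0, 0, 0.47, -1, 0, 0, 0.6, 0, 0, 0.47, -1, 0, 0, 0.6, 0, 0, 0.47, -1, 0, 0, 0.6, 0, 0, 0.47, -1])

```text
time_s: 3.3
tcp_pos: [0.4181, 0.1325, 0.2719]
eef_rot: [[-0.952, 0.307, -0.002], [0.307, 0.952, -0.001], [0.002, -0.001, -1.0]]
ft_force: [0.1, -0.1, 0.1]
width: 0.0878
```

Emit:
move_arm(deltas=[0, 0, 0.1, 0, 0, 0.47, -1, 0, 0, 0.2, 0, 0, 0.47, -1, 0, 0, 0.3, 0, 0, 0.47, -1, 0, 0, 0.4, 0, 0, 0.47, -1, 0, 0, 0.4, 0, 0, 0.47, -1])

```text
time_s: 3.8
tcp_pos: [0.4175, 0.1324, 0.2113]
eef_rot: [[-0.497, 0.868, -0.003], [0.868, 0.497, -0.001], [0.001, -0.003, -1.0]]
ft_force: [-0.2, 0.6, -0.3]
width: 0.0879
```

Run:
```python
from h import *
p,y,s=now(); print(p,y,delta(p,y,(.4185,.149,.2),106.5))
```

```text
[0.41751455 0.13238894 0.21130807] 119.82233954148512 [0.093 0.061 0.075 0.    0.    0.148]
```

Emit:
move_arm(deltas=[0.09, 0.06, 0.08, 0, 0, 0.148, -1, 0.09, 0.06, 0.08, 0, 0, 0.148, -1, 0.09, 0.06, 0.08, 0, 0, 0.148, -1, 0.09, 0.06, 0.08, 0, 0, 0.148, -1])

```text
time_s: 4.2
tcp_pos: [0.4197, 0.1493, 0.2012]
eef_rot: [[-0.295, 0.955, 0.0], [0.955, 0.295, -0.0], [-0.0, 0.0, -1.0]]
ft_force: [0.6, 0.1, 1.1]
width: 0.0881
```

Run:
```python
from h import *
import pickle
p,y,s=now(); print(p,y)
im=manip.get_image("wrist"); np.save("pics/wrist2.npy",im); pickle.dump(s,open("pics/s2.pkl","wb"))
cv2.imwrite("pics/w2.png",im[:,:,::-1])
W=cam("wrist",s)
for P in ((.434,.097,.045),(.392,.236,.014)): print(proj(W,P))
```

```text
[0.41970558 0.14930777 0.20120069] 107.1753907550239
[275.23974273 249.90437501]
[276.10936752  95.95097183]
```

View pics/w2.png

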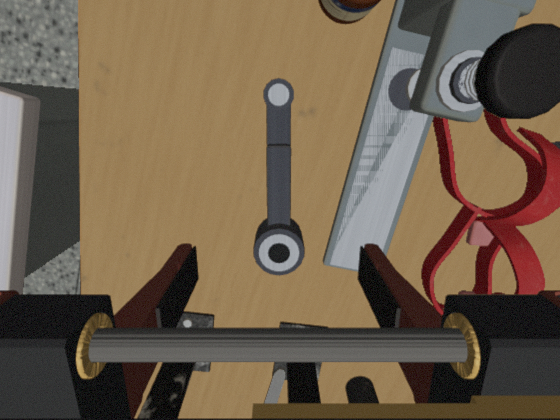

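The wrist view shows the boss at (279,253), the eye at (278,94), the knob top near (523,72), and the bed's open corners at (325,264) and (358,270).

Run:
```python
from h import *
import pickle
np.set_printoptions(precision=4,suppress=True)
s=pickle.load(open("pics/s2.pkl","rb")); W=cam("wrist",s)
b=plane(W,(279,253),.045);e=plane(W,(278,94),.014);d=e-b
print("boss",b,"eye",e,np.linalg.norm(d[:2]),np.degrees(np.arctan2(d[1],d[0])))
u=d[:2]/np.linalg.norm(d[:2]); G=b[:2]+u*.0545; print("G",G,"from eye",e[:2]-u*.0955)
l0=plane(W,(325,264),.016);r0=plane(W,(358,270),.016);l1=plane(W,(396,20),.016);r1=plane(W,(432,125),.016)
print("bed",l0,r0,l1,r1,np.degrees(np.arctan2(*(l1-l0)[[1,0]])),np.degrees(np.arctan2(*(r1-r0)[[1,0]])))
print("knob",plane(W,(523,72),.177), tri(W,(523,72),cam("scene"),(269.4,245.5)))
p,y,_=now(); 
for z in(.1,.027): print(delta(p,y,(*G,z),np.degrees(np.arctan2(d[1],d[0]))))
```

```text
boss [0.4385 0.0949 0.045 ] eye [0.3932 0.2382 0.014 ] 0.1503081235565156 107.56122748015267
G [0.4221 0.1469] from eye [0.422  0.1472]
bed [0.495  0.0844 0.016 ] [0.5324 0.0882 0.016 ] [0.4749 0.3284 0.016 ] [0.5441 0.2551 0.016 ] 94.72473822962851 86.00746608265992
knob [0.5017 0.276  0.177 ] (array([0.5062, 0.2767, 0.174 ]), np.float64(0.004476834954220212))
[-0.021  0.01   0.676  0.     0.    -0.004]
[-0.021  0.01   1.162  0.     0.    -0.004]
```

Emit:
move_arm(deltas=[-0.02, 0.01, 0.33, 0, 0, 0, -1, -0.02, 0.01, 0.6, 0, 0, 0, -1, -0.02, 0.01, 0.85, 0, 0, 0, -1, -0.02, 0.01, 0.99, 0, 0, 0, -1, -0.02, 0.01, 0.99, 0, 0, 0, -1])

```text
time_s: 4.75
tcp_pos: [0.4198, 0.1469, 0.0506]
eef_rot: [[-0.296, 0.955, -0.005], [0.955, 0.296, -0.001], [0.001, -0.005, -1.0]]
ft_force: [-1.3, -0.1, 0.5]
width: 0.0877
```

Run:
```python
from h import *
p,y,s=now(); print(p,y,s["ft_force"],s["ft_torque"]); print(delta(p,y,(.422,.147,.027),107.5))
```

```text
[0.4197956  0.14694428 0.05061407] 107.22776490292509 [-1.29126301 -0.087551    0.51840949] [-0.08209217 -0.05210181  0.00555682]
[-0.004  0.014  0.157  0.     0.    -0.003]
```

Down to z 0.027, then close firmly.

Emit:
move_arm(deltas=[0, 0.01, 0.08, 0, 0, 0, -1, 0, 0.01, 0.157, 0, 0, 0, -1, 0, 0.01, 0.157, 0, 0, 0, -1, 0, 0.01, 0.157, 0, 0, 0, 0.3, 0, 0.01, 0.157, 0, 0, 0, 0.4], squeeze=50)

```text
time_s: 5.25
tcp_pos: [0.4238, 0.1483, 0.0302]
eef_rot: [[-0.297, 0.955, 0.002], [0.955, 0.297, 0.0], [-0.0, 0.002, -1.0]]
ft_force: [-0.1, -0.9, -0.1]
width: 0.0755
```

Emit:
move_arm(deltas=[0, 0, 0, 0, 0, 0, 0.5, 0, 0, 0, 0, 0, 0, 1, 0, 0, 0, 0, 0, 0, 1, 0, 0, 0, 0, 0, 0, 1, 0, 0, 0, 0, 0, 0, 1], squeeze=50)

```text
time_s: 5.75
tcp_pos: [0.4229, 0.1482, 0.0291]
eef_rot: [[-0.297, 0.955, -0.0], [0.955, 0.297, 0.0], [0.0, -0.0, -1.0]]
ft_force: [-0.0, 0.1, 0.9]
width: 0.0354
```

Run:
```python
from h import *
p,y,s=now(); print(p,y,s["width"],s["ft_force"],s["ft_torque"])
```

```text
[0.42291836 0.14821916 0.02914745] 107.24994854370503 0.03542316744126122 [-0.03829564  0.0817324   0.89793784] [-0.06065914 -0.09879166 -0.02916366]
```

Emit:
move_arm(deltas=[0, 0, 0.02, 0, 0, 0, 1, 0, 0, 0.02, 0, 0, 0, 1, 0, 0, 0.02, 0, 0, 0, 1, 0, 0, 0.02, 0, 0, 0, 1, 0, 0, 0.02, 0, 0, 0, 1], squeeze=55)

```text
time_s: 6.25
tcp_pos: [0.4232, 0.1483, 0.0259]
eef_rot: [[-0.296, 0.955, 0.0], [0.955, 0.296, 0.0], [0.0, 0.0, -1.0]]
ft_force: [-0.3, 0.6, -7.3]
width: 0.0236
```

Run:
```python
from h import *
p,y,s=now(); print(p,y,s["width"],s["ft_force"],s["ft_torque"])
```

```text
[0.42316844 0.14826454 0.0259362 ] 107.2457050884072 0.023625753790089826 [-0.27393738  0.59158706 -7.26306378] [-0.01752596 -0.09686738  0.02713541]
```

Emit:
move_arm(deltas=[0, 0, -0.06, 0, 0, 0, 1, 0, 0, -0.12, 0, 0, 0, 1, 0, 0, -0.18, 0, 0, 0, 1, 0, 0, -0.2, 0, 0, 0, 1, 0, 0, -0.2, 0, 0, 0, 1], squeeze=58)

```text
time_s: 6.75
tcp_pos: [0.4237, 0.1484, 0.0571]
eef_rot: [[-0.297, 0.955, 0.002], [0.955, 0.297, 0.0], [-0.0, 0.002, -1.0]]
ft_force: [0.6, -0.1, -6.9]
width: 0.0238
```

Run:
```python
from h import *
a=[]
for n in ("side","wrist","scene"):
    p,y,s=now(); a.append(np.r_[s["ft_force"],s["ft_torque"]]); im=manip.get_image(n); np.save(f"pics/{n}3.npy",im)
    cv2.imwrite(f"pics/{n}3.png",im[:,:,::-1])
print(p,y,s["width"]);print(np.round(a,3)); 
R=s["eef_rot"]; print("tool torque",R.T@np.mean(a,0)[3:])
```

```text
[0.42300184 0.14820913 0.05633256] 107.25015105481083 0.02356764767834241
[[ 5.890e-01 -9.500e-02 -6.871e+00  3.100e-02 -1.130e-01 -5.700e-02]
 [-2.270e-01  1.453e+00 -6.185e+00 -2.000e-03 -8.600e-02 -2.800e-02]
 [ 4.920e-01 -7.670e-01 -5.634e+00 -4.000e-03 -1.360e-01  1.700e-02]]
tool torque [-0.10913611 -0.02540152  0.0226531 ]
```

View pics/wrist3.png

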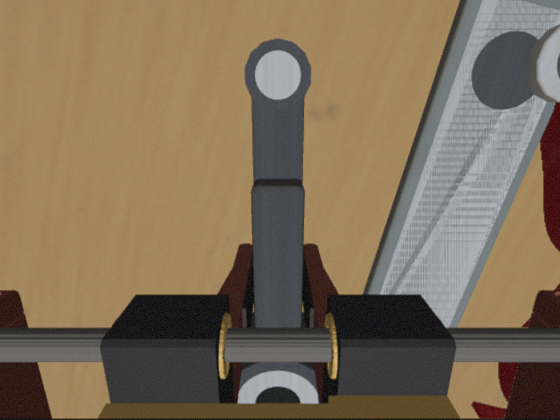

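The wrist view shows the casting held straight between the pads, with the eye at (278,74). A dark disc on the bed at (507,70) marks the anvil.

Run:
```python
from h import *
np.set_printoptions(precision=4,suppress=True)
p,y,s=now(); W=cam("wrist",s); R=s["eef_rot"]
e=plane(W,(278,74),p[2]-.012); print("eye in tool",R.T@(e-p),"yaw",y)
for t in (-.1,0,.1):
    dx=.095; print("expected px for pitch",t,proj(W,p+R@np.array([dx,0,.012+dx*t])))
im=np.load("pics/wrist3.npy"); g=cv2.cvtColor(im,cv2.COLOR_RGB2GRAY)
print(g[70,470:560:6], g[20:130:6,500])
m=(cv2.GaussianBlur(g,(0,0),1.5)<85).astype(np.uint8); n,l,st,ce=cv2.connectedComponentsWithStats(m); k=l[70,495]; print(st[k],ce[k])
c=max(cv2.findContours((l==k).astype(np.uint8),0,cv2.CHAIN_APPROX_NONE)[0],key=len)[:,0]
pts=np.array([plane(W,u,.016)[:2] for u in c])
(cx,cy),r=cv2.minEnclosingCircle(pts.astype(np.float32)); print("disc",cx,cy,r)
l0=plane(W,(372,297),.016);l1=plane(W,(463,5),.016);r1=plane(W,(549,152),.016);r0=plane(W,(455,322),.016);print(l0,l1,r0,r1)
for a,b in((l0,l1),(r0,r1)): print(np.degrees(np.arctan2(*(b-a)[[1,0]])))
```

```text
eye in tool [0.0949 0.0005 0.012 ] yaw 107.24855273331372
expected px for pitch -0.1 [276.8161  71.3813]
expected px for pitch 0 [276.8418  73.6318]
expected px for pitch 0.1 [276.8644  75.6138]
[161  74  70  77  69  75  76  77  76  69  79 102 170 170 172] [142 154 144  73  77  74  71  77  76  77  77  73  75  74  74 152 170 151
 154]
[ 474   33   67   75 3843] [506.6893  70.095 ]
disc 0.5078395009040833 0.2781140208244324 0.018532173708081245
[0.4904 0.1336 0.016 ] [0.4714 0.298  0.016 ] [0.5489 0.1323 0.016 ] [0.5492 0.2475 0.016 ]
96.58167102499957
89.85338698740836
```

Run:
```python
from h import *
p,y,s=now(); print(p,y)
print(delta(p,y,(.5215,.1235,.054),95))
print(delta((.5215,.1235,.054),95,(.5163,.1834,.054),95))
```

```text
[0.42279522 0.14817551 0.05610879] 107.24855273331372
[-0.352  0.58   0.014  0.     0.     0.136]
[ 0.401  0.    -0.     0.     0.     0.   ]
```

Emit:
move_arm(deltas=[-0.05, 0.08, 0, 0, 0, 0.02, 1, -0.13, 0.22, 0, 0, 0, 0.05, 1, -0.22, 0.36, 0, 0, 0, 0.085, 1, -0.31, 0.5, 0, 0, 0, 0.12, 1, -0.35, 0.58, 0, 0, 0, 0.136, 1])

```text
time_s: 7.4
tcp_pos: [0.5253, 0.1231, 0.0561]
eef_rot: [[-0.084, 0.996, 0.003], [0.996, 0.084, 0.0], [-0.0, 0.003, -1.0]]
ft_force: [-0.1, -0.9, -6.2]
width: 0.024
```

Run:
```python
from h import *
import pickle
np.set_printoptions(precision=4,suppress=True)
p,y,s=now(); im=manip.get_image("wrist"); np.save("pics/wrist4.npy",im); cv2.imwrite("pics/wrist4.png",im[:,:,::-1]); pickle.dump(s,open("pics/s4.pkl","wb"))
p,y,s=now(); print(p,y,s["ft_force"],s["ft_torque"],s["joints"])
print(delta(p,y,(.5163,.1834,.054),95))
W=cam("wrist",s); print(proj(W,(.508,.278,.016)))
```

```text
[0.5271 0.1231 0.0563] 94.77789379183017 [ 4.4883  0.3068 -6.5163] [ 0.0315 -0.4345 -0.0171] [ 0.1019  0.5117  1.8221 -0.0003  0.8027  0.0187]
[ 0.407 -0.039  0.015  0.     0.    -0.002]
[263.2559 -61.7809]
```

View pics/wrist4.png

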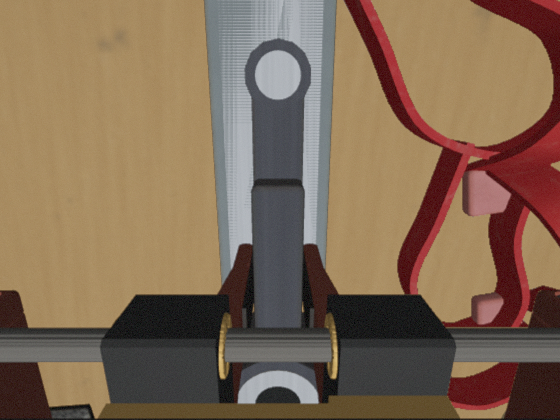

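The wrist view shows the casting over the bed, with bed edges at about (207→222) on the left and (334→326) on the right. I'll use them for the bed's axis and centreline.

Run:
```python
from h import *
import pickle
np.set_printoptions(precision=4,suppress=True)
s=pickle.load(open("pics/s4.pkl","rb"));W=cam("wrist",s); im=np.load("pics/wrist4.npy").astype(int)
sat=cv2.cvtColor(im.astype(np.uint8),cv2.COLOR_RGB2HSV)[:,:,1]
L,R=[],[]
for v in range(5,230,5):
    row=np.where(sat[v]<70)[0]; row=row[(row>190)&(row<350)]
    if len(row): L.append(plane(W,(row.min(),v),.016)[:2]); R.append(plane(W,(row.max(),v),.016)[:2])
for n,P in (("L",L),("R",R)):
    P=np.array(P); vx,vy,x,y=cv2.fitLine(P.astype(np.float32),cv2.DIST_HUBER,0,.001,.001).ravel(); 
    print(n,np.degrees(np.arctan2(vy,vx))%180, "x at y=.2:",x+vx*(.2-y)/vy,"x at .278",x+vx*(.278-y)/vy)
p,y,s=now(); print(p,y)
```

```text
L 95.15872 x at y=.2: 0.48378664 x at .278 0.47674474
R 95.08346 x at y=.2: 0.5478522 x at .278 0.54091364
[0.5271 0.1231 0.0563] 94.77789379183017
```

Emit:
move_arm(deltas=[0, 0, 0, 0, 0, 0, 1, 0, 0, 0, 0, 0, 0, 1])

```text
time_s: 7.65
tcp_pos: [0.5196, 0.1239, 0.0555]
eef_rot: [[-0.088, 0.996, -0.003], [0.996, 0.088, -0.0], [0.0, -0.003, -1.0]]
ft_force: [0.3, 0.1, -6.2]
width: 0.0238
```

Run:
```python
from h import *
p,y,s=now(); print(p,y); q=np.r_[np.array([.5085,.278])-.095*np.array([np.cos(np.radians(95.1)),np.sin(np.radians(95.1))]),.054]
print(q,delta(p,y,q,95.1))
```

```text
[0.51957953 0.12389719 0.05553322] 95.04547367192183
[0.51694496 0.1833761  0.054     ] [ 0.397  0.017  0.01   0.     0.    -0.001]
```

Emit:
move_arm(deltas=[0.05, 0.01, 0.01, 0, 0, 0, 1, 0.15, 0.01, 0.01, 0, 0, 0, 1, 0.27, 0.01, 0.01, 0, 0, 0, 1, 0.37, 0.01, 0.01, 0, 0, 0, 1, 0.4, 0.01, 0.01, 0, 0, 0, 1])

```text
time_s: 8.15
tcp_pos: [0.5172, 0.1861, 0.0547]
eef_rot: [[-0.09, 0.996, 0.0], [0.996, 0.09, 0.001], [0.001, 0.0, -1.0]]
ft_force: [0.1, -0.3, -6.9]
width: 0.0232
```

Emit:
move_arm(deltas=[0, 0, 0, 0, 0, 0, 1, 0, 0, 0, 0, 0, 0, 1, 0, 0, 0, 0, 0, 0, 1])

```text
time_s: 8.45
tcp_pos: [0.5178, 0.1833, 0.0546]
eef_rot: [[-0.087, 0.996, -0.0], [0.996, 0.087, -0.0], [-0.0, -0.0, -1.0]]
ft_force: [-0.2, 0.0, -6.0]
width: 0.0236
```

Run:
```python
from h import *
import pickle
for n in ("scene","side","wrist"):
    p,y,s=now(); im=manip.get_image(n); np.save(f"pics/{n}5.npy",im); cv2.imwrite(f"pics/{n}5.png",im[:,:,::-1])
pickle.dump(s,open("pics/s5.pkl","wb"))
print(p,y,s["ft_force"],s["ft_torque"])
a=np.load("pics/side5.npy")[165:275,170:320]; b=np.load("pics/wrist5.npy")
cv2.imwrite("pics/v5.png",np.vstack([cv2.resize(a,(410,300),interpolation=cv2.INTER_CUBIC),cv2.resize(b,(410,300))])[:,:,::-1])
```

```text
[0.51792142 0.18320789 0.05462533] 94.96471791154978 [-0.27752449 -1.4851456  -6.0587768 ] [ 0.01439158 -0.07716585  0.03538207]
```

View pics/v5.png

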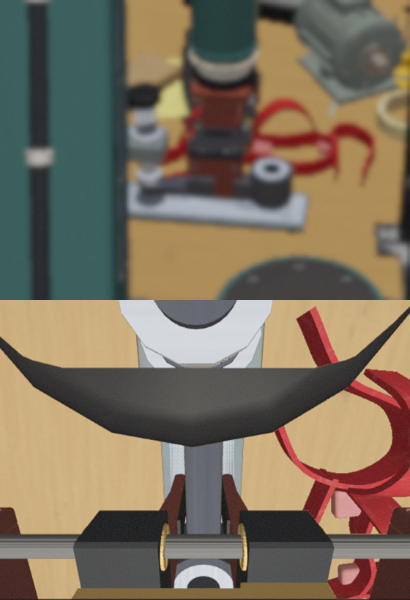

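The side crop shows the eye under the foot. The wrist view shows the bar centred on the bed (203 against a bed centre of 202 px). Now I'll lower it about 12.5 mm.

Emit:
move_arm(deltas=[0, -0.01, 0.02, 0, 0, 0, 1, 0, -0.01, 0.045, 0, 0, 0, 1, 0, -0.01, 0.065, 0, 0, 0, 1, 0, -0.01, 0.08, 0, 0, 0, 1, 0, -0.01, 0.08, 0, 0, 0, 1])

```text
time_s: 9.1
tcp_pos: [0.5161, 0.1836, 0.0422]
eef_rot: [[-0.087, 0.996, -0.001], [0.996, 0.087, -0.0], [-0.0, -0.001, -1.0]]
ft_force: [0.1, -0.9, -6.9]
width: 0.0236
```

Emit:
move_arm(deltas=[0, 0, 0, 0, 0, 0, 1, 0, 0, 0, 0, 0, 0, 1])

```text
time_s: 9.3
tcp_pos: [0.5165, 0.1837, 0.0427]
eef_rot: [[-0.087, 0.996, 0.0], [0.996, 0.087, 0.0], [0.0, 0.0, -1.0]]
ft_force: [-0.3, 0.8, -6.3]
width: 0.0236
```

Emit:
move_arm(deltas=[0, 0, 0.006, 0, 0, 0, 1, 0, 0, 0.006, 0, 0, 0, 1, 0, 0, 0.006, 0, 0, 0, 1])

```text
time_s: 9.6
tcp_pos: [0.5164, 0.1837, 0.0418]
eef_rot: [[-0.087, 0.996, 0.0], [0.996, 0.087, 0.0], [0.0, 0.0, -1.0]]
ft_force: [-0.4, 0.7, -5.7]
width: 0.0235
```

Emit:
move_arm(deltas=[0, 0, 0.006, 0, 0, 0, 1, 0, 0, 0.006, 0, 0, 0, 1, 0, 0, 0.006, 0, 0, 0, 1])

```text
time_s: 9.9
tcp_pos: [0.5164, 0.1837, 0.0416]
eef_rot: [[-0.087, 0.996, 0.0], [0.996, 0.087, 0.0], [0.0, 0.0, -1.0]]
ft_force: [-1.2, 0.2, 6.3]
width: 0.0235
```

Run:
```python
from h import *
a=[]
for i in range(4):
    p,y,s=now(); a.append(np.r_[s["ft_force"],s["ft_torque"]]); manip.get_image("wrist")
print(p,np.round(np.mean(a,0),3))
```

```text
[0.51646571 0.18368125 0.04163004] [-2.412e+00 -3.340e-01  6.140e+00 -1.550e-01  5.440e-01  6.000e-03]
```

Emit:
move_arm(deltas=[0, 0, -0.003, 0, 0, 0, 0.4, 0, 0, -0.003, 0, 0, 0, 0.3, 0, 0, -0.003, 0, 0, 0, 0.2, 0, 0, -0.003, 0, 0, 0, 0.1, 0, 0, -0.003, 0, 0, 0, 0.1], squeeze=20)

```text
time_s: 10.6
tcp_pos: [0.5165, 0.1837, 0.0413]
eef_rot: [[-0.087, 0.996, 0.0], [0.996, 0.087, 0.0], [0.0, 0.0, -1.0]]
ft_force: [-0.5, -1.2, -1.0]
width: 0.0394
```

Emit:
move_arm(deltas=[0, 0, 0, 0, 0, 0, 0.1, 0, 0, 0, 0, 0, 0, 0.1, 0, 0, 0, 0, 0, 0, 0.1, 0, 0, 0, 0, 0, 0, 0.1])

```text
time_s: 11.0
tcp_pos: [0.5164, 0.1836, 0.0413]
eef_rot: [[-0.087, 0.996, -0.0], [0.996, 0.087, 0.0], [0.0, -0.0, -1.0]]
ft_force: [-0.6, -0.2, 0.2]
width: 0.04
```

Emit:
move_arm(deltas=[0, 0, -0.1, 0, 0, 0, 0.1, 0, 0, -0.3, 0, 0, 0, 0.1, 0, 0, -0.6, 0, 0, 0, 0.1, 0, 0, -0.9, 0, 0, 0, 0.1, 0, 0, -1.0, 0, 0, 0, 0.5])

```text
time_s: 11.5
tcp_pos: [0.5188, 0.1842, 0.1959]
eef_rot: [[-0.087, 0.996, 0.007], [0.996, 0.087, 0.002], [0.001, 0.007, -1.0]]
ft_force: [-0.1, 0.7, 0.3]
width: 0.0347
```

Emit:
move_arm(deltas=[0, 0, -0.3, 0, 0, 0, 1, 0, 0, -0.5, 0, 0, 0, 1, 0, 0, -0.5, 0, 0, 0, 1, 0, 0, -0.5, 0, 0, 0, 1, 0, 0, -0.5, 0, 0, 0, 1])

```text
time_s: 12.0
tcp_pos: [0.5153, 0.1833, 0.2648]
eef_rot: [[-0.087, 0.996, -0.003], [0.996, 0.087, -0.0], [-0.0, -0.003, -1.0]]
ft_force: [-0.3, -0.1, -0.3]
width: 0.0006
```

Run:
```python
from h import *
import pickle
for n in ("scene","side","wrist"):
    p,y,s=now(); im=manip.get_image(n); np.save(f"pics/{n}6.npy",im)
pickle.dump(s,open("pics/s6.pkl","wb")); W=cam("wrist",s)
print(p,y,s["width"])
a=np.load("pics/side6.npy")[165:275,170:320]; b=np.load("pics/wrist6.npy")
print("knob px",proj(W,(.508,.2775,.177)),"side eye px",proj(cam("side"),(.508,.2775,.030)))
cv2.imwrite("pics/v6.png",np.vstack([cv2.resize(a,(400,293),interpolation=cv2.INTER_CUBIC),cv2.resize(b,(400,300))])[:,:,::-1])
```

```text
[0.51528673 0.18336583 0.26458769] 95.00700708646582 0.0003733238962120582
knob px [278.94713515  85.83204317] side eye px [224.27052276 234.34018953]
```

View pics/v6.png

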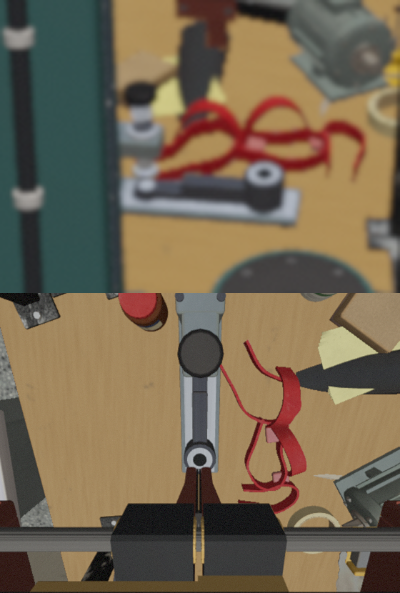

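The side crop shows the eye under the foot with the casting flat on the bed. The wrist view shows the knob at about (280,84) and the boss at about (279,232). Measuring both more closely.

Run:
```python
from h import *
import pickle
np.set_printoptions(precision=4,suppress=True)
s=pickle.load(open("pics/s6.pkl","rb"));W=cam("wrist",s); im=np.load("pics/wrist6.npy")
g=cv2.GaussianBlur(cv2.cvtColor(im,cv2.COLOR_RGB2GRAY),(0,0),1)
def circ(x0,y0,x1,y1,r0,r1):
    c=cv2.HoughCircles(cv2.resize(g[y0:y1,x0:x1],None,fx=4,fy=4,interpolation=cv2.INTER_CUBIC),cv2.HOUGH_GRADIENT,1,400,param1=80,param2=12,minRadius=4*r0,maxRadius=4*r1)[0][0]/4
    return c[:2]+[x0,y0],c[2]
k,r=circ(235,40,330,130,24,40); b,rb=circ(250,205,310,255,5,9)
K=plane(W,k,.177);B=plane(W,b,.061); print("knob",k,r,K,"boss",b,rb,B)
a=np.radians(95); d=(K-B)[:2]; print("dist boss-knob",np.linalg.norm(d),np.degrees(np.arctan2(d[1],d[0])))
print("boss+150mm",B[:2]+.15*np.array([np.cos(a),np.sin(a)]))
p,y,_=now(); print(p, delta(p,y,(K[0],K[1],.215),95),"joints",s["joints"])
```

```text
knob [280.875  82.875] 32.625 [0.5091 0.2794 0.177 ] boss [278.875 233.875] 8.575 [0.5215 0.1278 0.061 ]
dist boss-knob 0.1521163505670428 94.66349048968995
boss+150mm [0.5084 0.2772]
[0.5155 0.1834 0.2647] [0.641 0.013 0.331 0.    0.    0.   ] joints [0.2155 0.2635 1.5922 0.0001 1.2891 0.1281]
```

Emit:
move_arm(deltas=[0.2, 0.01, 0, 0, 0, 0, 1, 0.45, 0.01, 0.05, 0, 0, 0, 1, 0.6, 0.01, 0.15, 0, 0, 0, 1, 0.64, 0.01, 0.3, 0, 0, 0, 1, 0.64, 0.01, 0.33, 0, 0, 0, 1])

```text
time_s: 12.65
tcp_pos: [0.5073, 0.2797, 0.2135]
eef_rot: [[-0.089, 0.996, -0.005], [0.996, 0.089, -0.002], [-0.001, -0.006, -1.0]]
ft_force: [-0.3, -0.9, -0.5]
width: 0.0001
```

Emit:
move_arm(deltas=[0, 0, 0, 0, 0, 0, 1, 0, 0, 0, 0, 0, 0, 1, 0, 0, 0, 0, 0, 0, 1])

```text
time_s: 12.95
tcp_pos: [0.5103, 0.279, 0.2178]
eef_rot: [[-0.086, 0.996, 0.001], [0.996, 0.086, 0.001], [0.0, 0.002, -1.0]]
ft_force: [-0.3, -0.8, 0.3]
width: 0.0007
```

Emit:
move_arm(deltas=[0, 0, 0.03, 0, 0, 0, 1, 0, 0, 0.07, 0, 0, 0, 1, 0, 0, 0.1, 0, 0, 0, 1, 0, 0, 0.1, 0, 0, 0, 1, 0, 0, 0.1, 0, 0, 0, 1])

```text
time_s: 13.45
tcp_pos: [0.5093, 0.2793, 0.2015]
eef_rot: [[-0.087, 0.996, -0.001], [0.996, 0.087, -0.0], [-0.0, -0.001, -1.0]]
ft_force: [0.2, 0.2, -0.5]
width: 0.0008
```

Emit:
move_arm(deltas=[0, 0, 0.02, 0, 0, 0, 1, 0, 0, 0.04, 0, 0, 0, 1, 0, 0, 0.06, 0, 0, 0, 1, 0, 0, 0.06, 0, 0, 0, 1, 0, 0, 0.06, 0, 0, 0, 1])

```text
time_s: 13.95
tcp_pos: [0.5097, 0.2795, 0.193]
eef_rot: [[-0.087, 0.996, 0.0], [0.996, 0.087, 0.0], [0.0, 0.0, -1.0]]
ft_force: [0.3, 1.0, 1.9]
width: 0.0005
```

Run:
```python
from h import *
a=[]
for i in range(5):
    p,y,s=now(); a.append(np.r_[p,s["ft_force"]]); manip.get_image("wrist")
print(np.round(a,4))
```

```text
[[ 0.5097  0.2795  0.193   0.2784  1.0278  1.8528]
 [ 0.5097  0.2795  0.193   0.9948  0.5073  2.311 ]
 [ 0.5097  0.2795  0.193  -0.1169 -0.1373  1.2976]
 [ 0.5097  0.2795  0.193  -0.197   0.4292  2.6445]
 [ 0.5096  0.2795  0.193  -0.334   0.1557  1.3396]]
```

Emit:
move_arm(deltas=[0, 0, 0.03, 0, 0, 0, 1, 0, 0, 0.06, 0, 0, 0, 1, 0, 0, 0.085, 0, 0, 0, 1, 0, 0, 0.1, 0, 0, 0, 1, 0, 0, 0.11, 0, 0, 0, 1])

```text
time_s: 14.7
tcp_pos: [0.5095, 0.2794, 0.176]
eef_rot: [[-0.087, 0.996, -0.0], [0.996, 0.087, 0.0], [0.0, -0.0, -1.0]]
ft_force: [0.3, -0.1, 4.5]
width: 0.0003
```

Run:
```python
from h import *
a=[]
for i in range(4):
    p,y,s=now(); a.append(np.r_[p,s["ft_force"]]); manip.get_image("wrist")
print(np.round(a,4))
```

```text
[[ 0.5095  0.2794  0.176   0.2578 -0.0725  4.4766]
 [ 0.5095  0.2794  0.176   0.4011 -0.4227  3.432 ]
 [ 0.5095  0.2794  0.1762  0.5577  0.3098  4.0192]
 [ 0.5096  0.2794  0.1763 -0.0759  1.5013  2.9569]]
```

Emit:
move_arm(deltas=[0, 0, 0.004, 0, 0, 0, 1, 0, 0, 0.004, 0, 0, 0, 1, 0, 0, 0.004, 0, 0, 0, 1, 0, 0, 0.004, 0, 0, 0, 1, 0, 0, 0.004, 0, 0, 0, 1])

```text
time_s: 15.4
tcp_pos: [0.5096, 0.2795, 0.1759]
eef_rot: [[-0.087, 0.996, 0.0], [0.996, 0.087, 0.0], [0.0, 0.0, -1.0]]
ft_force: [0.4, -0.4, 5.9]
width: 0.0005
```

Emit:
move_arm(deltas=[0, 0, 0, 0, 0, 0, 1, 0, 0, 0, 0, 0, 0, 1, 0, 0, 0, 0, 0, 0, 1, 0, 0, 0, 0, 0, 0, 1, 0, 0, 0, 0, 0, 0, 1])

```text
time_s: 15.9
tcp_pos: [0.5096, 0.2795, 0.1759]
eef_rot: [[-0.087, 0.996, 0.0], [0.996, 0.087, 0.0], [0.0, 0.0, -1.0]]
ft_force: [0.2, 0.4, 4.7]
width: 0.0005
```

Emit:
move_arm(deltas=[0, 0, 0, 0, 0, 0, 1, 0, 0, 0, 0, 0, 0, 1, 0, 0, 0, 0, 0, 0, 1, 0, 0, 0, 0, 0, 0, 1, 0, 0, 0, 0, 0, 0, 1])

```text
time_s: 16.4
tcp_pos: [0.5096, 0.2794, 0.1759]
eef_rot: [[-0.087, 0.996, 0.0], [0.996, 0.087, 0.0], [0.0, 0.0, -1.0]]
ft_force: [0.3, -0.5, 5.4]
width: 0.0005
```

Run:
```python
from h import *
a=[]
for i in range(4):
    p,y,s=now(); a.append(np.r_[p,s["ft_force"]]); manip.get_image("wrist")
print(np.round(a,4))
```

```text
[[ 0.5096  0.2794  0.1759  0.2823 -0.4883  5.3931]
 [ 0.5097  0.2794  0.1759 -0.0789 -0.0744  5.1804]
 [ 0.5096  0.2794  0.1759  0.7951  0.0378  5.1361]
 [ 0.5096  0.2794  0.1759  0.6247  1.3139  5.6479]]
```

Held for over a second at 5.3 N, which is between the soft stop (4 N) and the 9 N threshold. Now I'll push on to the hard stop.

Emit:
move_arm(deltas=[0, 0, 0.02, 0, 0, 0, 1, 0, 0, 0.04, 0, 0, 0, 1, 0, 0, 0.055, 0, 0, 0, 1, 0, 0, 0.068, 0, 0, 0, 1, 0, 0, 0.072, 0, 0, 0, 1])

```text
time_s: 17.1
tcp_pos: [0.5104, 0.2798, 0.1665]
eef_rot: [[-0.087, 0.996, 0.002], [0.996, 0.087, 0.001], [0.001, 0.002, -1.0]]
ft_force: [-2.3, -0.7, 16.0]
width: 0.0005
```

Emit:
move_arm(deltas=[0, 0, 0.004, 0, 0, 0, 1, 0, 0, 0.007, 0, 0, 0, 1, 0, 0, 0.007, 0, 0, 0, 1, 0, 0, 0.007, 0, 0, 0, 1])

```text
time_s: 17.5
tcp_pos: [0.5105, 0.2798, 0.1658]
eef_rot: [[-0.087, 0.996, 0.003], [0.996, 0.087, 0.001], [0.001, 0.003, -1.0]]
ft_force: [-2.0, -0.8, 16.5]
width: 0.0007
```

Emit:
move_arm(deltas=[0, 0, 0.005, 0, 0, 0, 1, 0, 0, 0.008, 0, 0, 0, 1, 0, 0, 0.008, 0, 0, 0, 1, 0, 0, 0.008, 0, 0, 0, 1])

```text
time_s: 17.9
tcp_pos: [0.5111, 0.2801, 0.1657]
eef_rot: [[-0.087, 0.996, 0.004], [0.996, 0.087, 0.002], [0.001, 0.004, -1.0]]
ft_force: [-2.4, -1.1, 22.4]
width: 0.0004
```

Hard stop confirmed: 22 N with z unchanged. Rising now, with the first part slow.

Emit:
move_arm(deltas=[0, 0, -0.04, 0, 0, 0, 1, 0, 0, -0.09, 0, 0, 0, 1, 0, 0, -0.14, 0, 0, 0, 1, 0, 0, -0.19, 0, 0, 0, 1, 0, 0, -0.24, 0, 0, 0, 1])

```text
time_s: 18.4
tcp_pos: [0.5092, 0.2792, 0.1987]
eef_rot: [[-0.087, 0.996, -0.001], [0.996, 0.087, -0.0], [-0.0, -0.001, -1.0]]
ft_force: [0.8, 0.4, -0.1]
width: 0.0006
```

Emit:
move_arm(deltas=[0, 0, -0.1, 0, 0, 0, 1, 0, 0, -0.3, 0, 0, 0, 1, -0.2, 0, -0.5, 0, 0, 0, 1, -0.5, 0, -0.6, 0, 0, 0, 1, -0.65, 0, -0.6, 0, 0, 0, 1])

```text
time_s: 18.9
tcp_pos: [0.5189, 0.1802, 0.291]
eef_rot: [[-0.087, 0.996, 0.003], [0.996, 0.087, -0.0], [-0.001, 0.003, -1.0]]
ft_force: [-0.0, 0.9, -0.4]
width: 0.0003
```

Emit:
move_arm(deltas=[0, 0, 0, 0, 0, 0, 1, 0, 0, 0, 0, 0, 0, 1, 0, 0, 0, 0, 0, 0, 1, 0, 0, 0, 0, 0, 0, 1])

```text
time_s: 19.3
tcp_pos: [0.5175, 0.1832, 0.2881]
eef_rot: [[-0.089, 0.996, -0.001], [0.996, 0.089, 0.0], [0.0, -0.001, -1.0]]
ft_force: [0.2, 0.2, 0.4]
width: 0.0006
```

Run:
```python
from h import *
np.set_printoptions(precision=4,suppress=True)
for n in ("side","wrist"):
    p,y,s=now(); im=manip.get_image(n); np.save(f"pics/{n}7.npy",im)
W=cam("wrist",s); print(p,y,s["ft_force"],s["time_s"])
print(proj(W,(.5091,.2794,.177)),proj(W,(.5215,.1278,.061)))
a=np.load("pics/side7.npy")[165:275,170:320]
cv2.imwrite("pics/v7.png",np.vstack([cv2.resize(a,(400,293),interpolation=cv2.INTER_CUBIC),cv2.resize(im,(400,300))])[:,:,::-1])
g=cv2.GaussianBlur(cv2.cvtColor(im,cv2.COLOR_RGB2GRAY),(0,0),1)
def circ(P,h,r0,r1):
    x0,y0=np.maximum((proj(W,P)-h).astype(int),0); c=cv2.HoughCircles(cv2.resize(g[y0:y0+2*h,x0:x0+2*h],None,fx=4,fy=4,interpolation=cv2.INTER_CUBIC),cv2.HOUGH_GRADIENT,1,400,param1=80,param2=12,minRadius=4*r0,maxRadius=4*r1)[0][0]/4
    return c[:2]+[x0,y0],c[2]
k,r=circ((.5091,.2794,.177),45,20,40); b,rb=circ((.5215,.1278,.061),25,5,9)
K=plane(W,k,.177);B=plane(W,b,.061);print("knob",K,r,"z from radius",W[0][2]-W[2]*.022/r,"boss",B,np.linalg.norm((K-B)[:2]))
```

```text
[0.5176 0.1832 0.2881] 95.08337091699865 [-0.4842 -0.3499 -0.9281] 19.35
[277.244   84.6609] [276.435  226.3849]
knob [0.509  0.2798 0.177 ] 28.775 z from radius 0.17919503179205815 boss [0.5223 0.1285 0.061 ] 0.15181622906060147
```

View pics/v7.png

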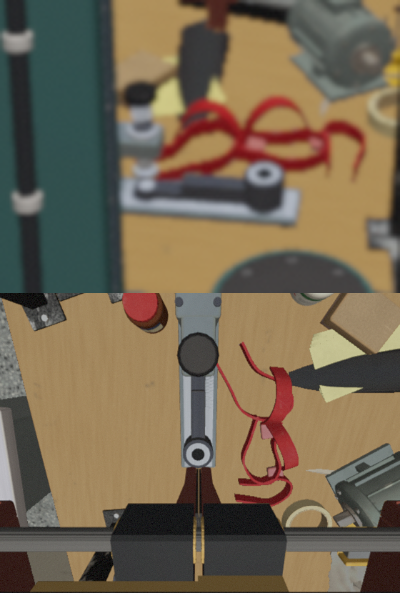

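The casting lies unchanged in the press, the knob is fully up, and the robot is clear. Handing in.

```bash
python3 -c "
from workcell import manip
print(manip.sign_off(), manip.observe()['time_s'])"
```

```text
the job is handed in; nothing more can be done
the job is handed in; nothing more can be done
```

I gripped the larger casting about 5 mm behind mid-bar, where it hung level and weighed about 6.3 N. I slid it in from the open end of the bed, laid it with its eye under the foot and let it go. I then pressed the knob to the soft stop at 5.3 N and held it for over a second. After that I pushed to the hard stop, where the knob stopped moving at about 30 mm of travel while the force rose to 22 N. The knob rose again and I handed the job in at about 19.4 s.

**Last checks:**
- **Plunger:** the knob is back up, measured at z ≈ 0.179 m against 0.177 m at rest.
- **Casting:** it lies flat along the bed, about 0–1° off its axis. The boss is 151.8 mm from the knob axis, so the eye is about 2 mm off centre against the 8 mm allowed. The eye itself is hidden under the foot, so I checked it only this way and in the side view.
- **Robot and bystanders:** the arm is clear and reads no contact force. I saw nothing else moved in the views I took, but I did not measure the bystanders one by one.

**Disagreement between measurements:** my estimates of the anvil point differed by up to about 3 mm along the bed (0.276 to 0.281 m in y). I used 0.278 m.

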